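# Empty the used vials through the sprung waste gate

## Robot

A 6-joint arm with a two-finger parallel gripper is mounted at the origin on a cart in front of the work surface, level with it; the furniture and walls round the work are solid. World frame = base frame: x ahead of the robot, y to its left, z up, the work surface at z = 0. Lengths are in m, angles in rad, forces in N, time in s.
With the tool pointing down it reaches from about 0.275 to 0.725 m from the base axis. Payload 5.6 kg.
Tool frame: the origin (TCP) lies midway between the tips of the shut fingers; the grasp point (between the pads) lies 19 mm behind it; z points along the fingers, y is the line along which they close (so a half turn about z gives the same grasp; the last joint's range is limited). The gripper opens to 85 mm and grips with 20 to 120 N. Pads are 22 mm wide; open, the fingers measure 114 mm over their backs; the gripper's body (76 mm by 85 mm) begins 54 mm behind the grasp point. The pads swing forward as they close: fully open they stand 13 mm farther back than shut.
Start: joints at [1.528, 0.255, 0.108, 0, -1.424, -0.285], TCP at [0.177, 0.521, 0.231] pointing down, gripper open.
Joint ranges: [-2.95, 2.95], [-1.21, 1.97], [-1.09, 1.5], [-2.87, 1.71], [-2.94, -0.07], [-3.05, 3.05]. Speed limits (rad/s): [2.57, 2.57, 3.14, 3.14, 3.14, 3.14].

## Interface

Orientations are given as a rotation vector (axis times angle).
In Python, from workcell import robot gives the robot as it stands.
- The arm moves only by the tool step_arm, never from a script. Its argument "deltas" is a list of rows, each a list of 3 entries, a list of its own where there are three numbers: the shift along the tool's x, y, z in cm, then the turn, a rotation vector about the tool's x, y, z in degrees, then the finger opening in cm, from 0 to 8.54. In form: [[[tx, ty, tz], [rx, ry, rz], fingers], ...]. A call has exactly 5 rows; each row shifts and turns the commanded pose from where the row before left it, along the tool's axes as they then stand; what a row does not reach is not made up. A row lasts 1/12 s, in which the tool goes at most 41.7 mm and 7.16 degrees, less where a joint would pass 70% of its speed; a pose out of reach is approached as far as the arm can. A call with a gripper value outside its range is refused whole. The fingers move at their own pace and stop on an object; the grip force is fixed at half the most. Time passes only in rows, so rows that do not move let the fingers close, or fill a call up. It gives the time, the measured TCP pose, the force, the opening and the grip force at its end, in the units of the state.
- robot.sense(): the state, without advancing time (a new reading comes with each control period).
- robot.camera(name): name is "side" or "top"; returns a dict with "color" (480x640x3 uint8, red, green, blue), "camera_matrix" (3x3 intrinsics, pixels), "world_from_camera" (4x4, takes a point from camera to world coordinates). Camera axes: x right, y down, z forward; pixel columns grow to the right and rows downward; lengths in m; the calibration is good to about 2 mm. A picture is of the moment at which its call begins. There is no depth.
- robot.sign_off(): hands the job in; it is judged then, once.
The state is a dict: "time": time; "qpos": joint angles; "qvel": joint speeds; "joint_efforts": joint torques, N m; "ee_pos": TCP position; "tcp_rot": TCP orientation; "force": force on the tool from outside, world axes, zero at the start; "moment": the same for the moment, N m; "finger_gap": finger opening in m; "finger_force": force on a finger pad.
Only numpy, scipy, OpenCV 4.12 (cv2) and the standard library are available. Lean on these libraries where they do the work, as an engineer would, in place of code of your own. Each camera call takes 0.05 s, during which the arm holds its last target. There are 200 camera calls.

## Task

Tip the blue tray so that all five used vials slide into the funnel while its gate is still shut, and let the tray down again gently, without dropping it. Then pull the sprung draw rod out by its orange post until the yellow pointer stands over the red mark, so that all the vials fall into the clear bin, and finish while still holding the rod there, without letting go. Leave the red mark and the other things on the bench where they are.

Things in the scene. Friction and masses are not known exactly. Their poses are not given: they have to be found in the camera images.
- station: fixed vial-waste station on a grey base plate, perhaps turned some degrees. Origin on the worktop under the middle of the funnel; z up, +y along the station towards the blue tray, -y towards the draw rod. The gate plate lies under the aluminium deck (z 80-88 mm) on which the funnel stands; two thin posts at x +-75, y 20 mm, up to z 184 mm carry the tray's hinge.
- funnel (a point): centre of the steel funnel's mouth, at rim height (z 170 mm); rim 126 mm across, throat 56 mm across
- bin_floor (a point): centre of the inner floor (z 11 mm) of the clear receiving bin under the funnel, 96 x 96 mm, 3 mm walls, rim at z 70 mm; axes as the station's
- tray (a joint): tipping angle of the blue tray, rad: 0 = down (level), at most 1.2. Its hinge runs along station x through station y 20, z 178 mm, at the tray's open front edge over the funnel; lifting the bar at its far (+y) end tips it. Tray 68 x 104 mm, walls 30 mm high, 0.12 to 0.2 kg; it falls back by its weight when let go. All vials have slid out by about 1.0 rad.
- tray_bar (a point): middle of the steel lifting bar of the tray: 10 mm thick, 72 mm long, along the station's x axis, 155 mm out from the hinge and 22 mm above it (z 200 mm when the tray is down). 55 mm of it is free between its two arms, 50 mm of free space between it and the tray's end wall. It can turn between the fingers while the tray is tipped.
- draw_rod (a joint): pull-out of the telescoping draw rod and the gate plate that it carries, m: 0 = gate shut, travel 0.097. It slides along the station's -y. An inner spring draws it back: about 5.5 N when shut plus 0.9 N for every 10 mm; when let go it snaps shut.
- post_top (a point): top centre of the orange upright post (grip) at the outer end of the draw rod: 18 mm thick (21 mm in the uppermost 8 mm), from z 60 to 135 mm, free all round above the rod (rod 10 mm thick, axis at z 75 mm). With the gate shut it stands at station y -200 mm.
- pointer (a point): tip of the yellow pointer fin that sticks out of the post towards the station's -x (z 63 mm); moves with the rod
- red_mark (a point): middle of the top of the red length mark, a block 12 mm wide along the rod, clamped on the aluminium fence beside the rod (z 59 mm); axes as the station's. Where it sits along the fence differs: 62 to 90 mm of pull brings the pointer over it. It must not be shifted.
- mark (a joint): where the red mark is clamped on its fence, m: with the value v the pointer is over the middle of the mark at a pull-out of 0.062 + v
- used_vial_0: used 2 ml glass sample vial with blue cap, 12 mm thick, 33 mm long, 10 to 17 g; origin at the centre of its foot. At the start it stands in the blue tray (floor at z 185 mm).
- used_vial_1: used 2 ml glass sample vial with red cap, 12 mm thick, 33 mm long, 10 to 17 g; origin at the centre of its foot. At the start it stands in the blue tray (floor at z 185 mm).
- used_vial_2: used 2 ml glass sample vial with blue cap, 12 mm thick, 33 mm long, 10 to 17 g; origin at the centre of its foot. At the start it stands in the blue tray (floor at z 185 mm).
- used_vial_3: used 2 ml glass sample vial with red cap, 12 mm thick, 33 mm long, 10 to 17 g; origin at the centre of its foot. At the start it stands in the blue tray (floor at z 185 mm).
- used_vial_4: used 2 ml glass sample vial with blue cap, 12 mm thick, 33 mm long, 10 to 17 g; origin at the centre of its foot. At the start it stands in the blue tray (floor at z 185 mm).
- timer: white lab timer, 62 x 66 x 18 mm; bystander; origin under its centre
- flask: round glass flask with a neck, 72 mm across, 94 mm high; bystander; origin under its centre
- wash_bottle: white wash bottle with red spout, 211 mm high; bystander; origin under its centre
- calculator: black pocket calculator, 135 x 78 x 18 mm; bystander; origin under its centre

How it is judged:
On the way:
1. all five vials lie in the funnel with the gate shut (horizontal distance between each of used_vial_0, used_vial_1, used_vial_2, used_vial_3, used_vial_4 and funnel below 0.06 m and height (world z) of used_vial_0 between 0.07 and 0.168 m and height (world z) of used_vial_1 between 0.07 and 0.168 m and height (world z) of used_vial_2 between 0.07 and 0.168 m and height (world z) of used_vial_3 between 0.07 and 0.168 m and height (world z) of used_vial_4 between 0.07 and 0.168 m and value of joint draw_rod below 0.01 m), for 0.2 s.
At the end, for the whole second after the job is handed in: All five vials are in the clear bin, the tray is down (within 0.08 rad), the pointer is within 6 mm of the middle of the red mark (over the mark's width), the fingers hold the draw rod there (more than 2 N between fingers and rod), and the red mark has not been shifted by 4 mm or more (x of used_vial_0 in the frame of bin_floor between -0.048 and 0.048 m and y of used_vial_0 in the frame of bin_floor between -0.048 and 0.048 m and height (world z) of each of used_vial_0, used_vial_1, used_vial_2, used_vial_3, used_vial_4 below 0.068 m and x of used_vial_1 in the frame of bin_floor between -0.048 and 0.048 m and y of used_vial_1 in the frame of bin_floor between -0.048 and 0.048 m and x of used_vial_2 in the frame of bin_floor between -0.048 and 0.048 m and y of used_vial_2 in the frame of bin_floor between -0.048 and 0.048 m and x of used_vial_3 in the frame of bin_floor between -0.048 and 0.048 m and y of used_vial_3 in the frame of bin_floor between -0.048 and 0.048 m and x of used_vial_4 in the frame of bin_floor between -0.048 and 0.048 m and y of used_vial_4 in the frame of bin_floor between -0.048 and 0.048 m and value of joint tray below 0.08 rad and y of pointer in the frame of red_mark between -0.006 and 0.006 m and contact force between the fingers and draw_rod above 2 N and distance of red_mark from where it was at the start of the episode below 0.004 m); the arm keeps its last pose, push and grip.
It fails at once if the tray is dropped: it comes down faster than 4 rad/s (velocity of joint tray below -4 rad/s).
It fails at once if a bystander (timer, flask, wash bottle or calculator) is shifted by more than 30 mm (distance of any of timer, flask, wash_bottle, calculator from where it was at the start of the episode above 0.03 m).
It also fails if it takes over 45 s, if anything falls off the work surface, if the arm or the gripper's body presses on something with over 40 N, if the wrist force passes 120 N, or if a joint passes its speed limit or range.

## Working session

There is one attempt and no reset: what is moved stays moved. The work goes in short steps, Python scripts to look and compute and a tool call to move; the robot and the scene stay as the last step left them, time stands still between calls to the robot, and variables do not carry over. Pictures are saved under pics/ and viewed, at most 10 in all, crops included, and the job is handed in when it is done.

Besides the shell and the picture viewer there is one more tool, called in YAML: its name, and indented under it one key for each argument. step_arm: Moves the arm, as the interface text tells. Its arguments: {"type":"object","properties":{"deltas":{"type":"array","items":{"type":"array"}}},"required":["deltas"]}

```bash
mkdir -p pics
cat > h.py <<'E'
import numpy as np, cv2
from workcell import robot
from scipy.spatial.transform import Rotation as R
def shot(n,f=None):
    c=robot.camera(n)
    if f: cv2.imwrite('pics/'+f,c['color'][:,:,::-1])
    return c
def ray(c,uv):
    T=np.array(c['world_from_camera']);d=T[:3,:3]@np.linalg.solve(np.array(c['camera_matrix']),[uv[0],uv[1],1.]);return T[:3,3],d
def onz(c,uv,z):
    o,d=ray(c,uv);return o+d*(z-o[2])/d[2]
def proj(c,p):
    T=np.array(c['world_from_camera']);q=T[:3,:3].T@(np.array(p)-T[:3,3]);u=np.array(c['camera_matrix'])@q;return u[:2]/u[2]
E
python3 - <<'E'
from h import *
for n in('top','side'):
    c=shot(n,n+'0.png');print(n,np.round(c['world_from_camera'],3).tolist(),c['camera_matrix'])
s=robot.sense();print(s)
E
```

```text
top [[-0.343, -0.916, 0.208, 0.199], [-0.939, 0.335, -0.071, 0.064], [-0.005, -0.22, -0.976, 1.489], [0.0, 0.0, 0.0, 1.0]] [[444.00448781   0.         312.07901843]
 [  0.         444.00448781 243.07649472]
 [  0.           0.           1.        ]]
side [[0.698, -0.557, 0.449, -0.127], [-0.716, -0.548, 0.432, -0.623], [0.006, -0.623, -0.782, 1.248], [0.0, 0.0, 0.0, 1.0]] [[547.19832928   0.         309.23811796]
 [  0.         547.19832928 244.88396961]
 [  0.           0.           1.        ]]
{'time': 0.1, 'qpos': array([ 1.52755475e+00,  2.55652725e-01,  1.07156452e-01, -4.14257481e-04,
       -1.42388235e+00, -2.84616738e-01]), 'qvel': array([ 0.00057097, -0.00121294,  0.00277764,  0.00339   , -0.00028231,
       -0.0007954 ]), 'joint_efforts': array([-2.31384183e-03, -3.87604558e+01,  2.38473326e+01,  5.37801325e+00,
       -3.80683254e-03, -8.19833375e-07]), 'ee_pos': array([0.17690935, 0.52031862, 0.23051486]), 'tcp_rot': array([ 3.09786141e+00, -5.12525186e-01, -3.39534229e-04]), 'force': array([ 0.31401001, -0.0467557 ,  0.52427656]), 'moment': array([-0.0095607 , -0.01690696,  0.01261922]), 'finger_force': 0.0, 'finger_gap': 0.085767370024327}
```

View pics/top0.png

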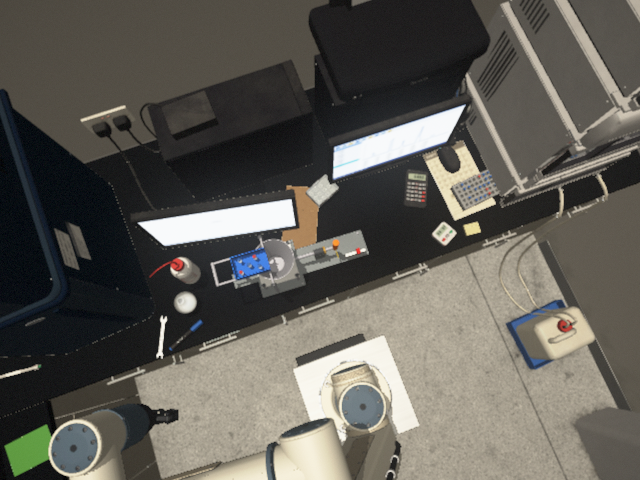

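View pics/side0.png

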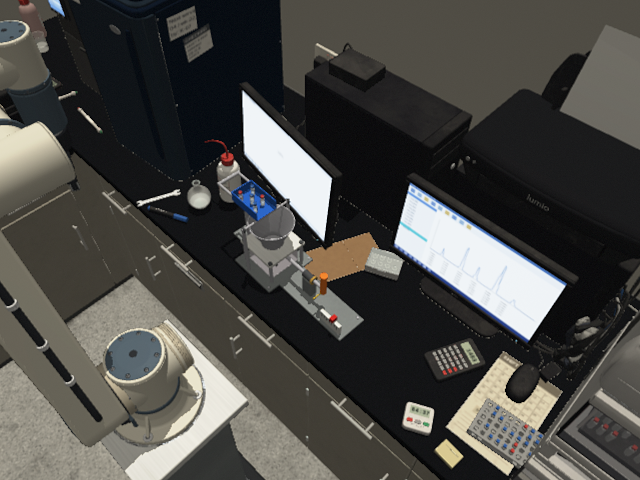

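The station is at about (200–370, 230–295) in the top view, with the tray at (250,263), the funnel at (280,260) and the orange post at (336,243). In the side view the post is at (323,283) and the red mark at (333,319). I'll zoom in on both.

Run:
```python
import cv2,numpy as np
t=cv2.imread('pics/top0.png')[225:300,200:375];s=cv2.imread('pics/side0.png')[170:345,215:375]
t=cv2.resize(t,None,fx=4.5,fy=4.5,interpolation=cv2.INTER_CUBIC);cv2.imwrite('pics/tc.png',t)
cv2.imwrite('pics/sc.png',cv2.resize(s,None,fx=3.4,fy=3.4,interpolation=cv2.INTER_CUBIC))
```

```text
(no output)
```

View pics/tc.png

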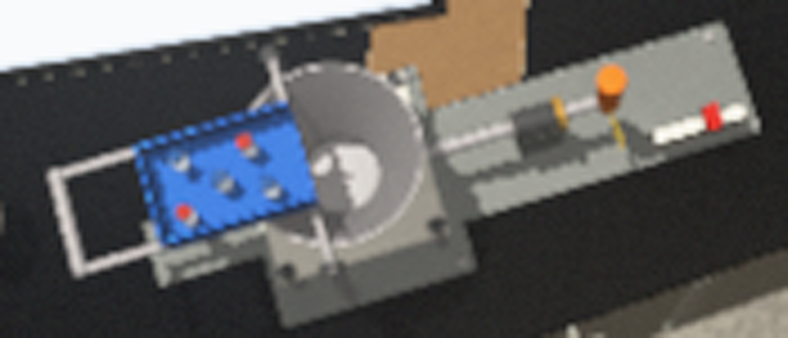

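View pics/sc.png

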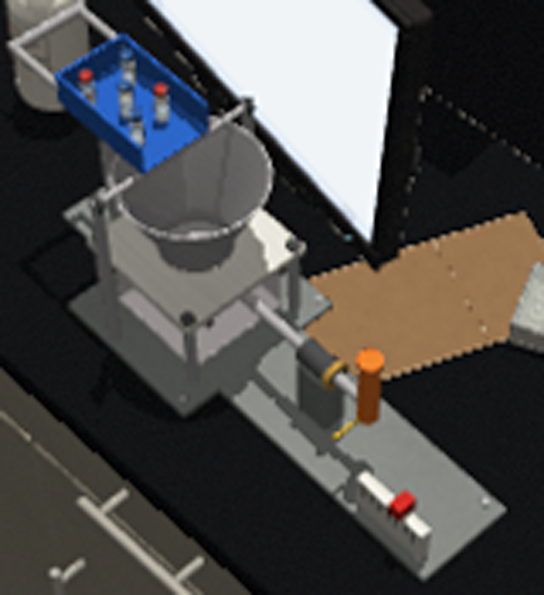

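The crops are sharp enough to read. In the top crop the bar runs from (55,172) to (80,272), the post top is at (612,80), the pointer tip at (621,145) and the red mark at (711,116). In the side crop the bar runs from (15,45) to (80,8), the post top is at (371,360) and the red mark at (402,500).

```bash
cat >> h.py <<'E'
def tri(a,ua,b,ub):
    A=[];y=[]
    for c,u in((a,ua),(b,ub)):
        o,d=ray(c,u);d/=np.linalg.norm(d);P=np.eye(3)-np.outer(d,d);A.append(P);y.append(P@o)
    return np.linalg.lstsq(np.vstack(A),np.hstack(y),rcond=None)[0]
def cen(c,lo,hi,box):
    x0,y0,x1,y1=box;h=cv2.cvtColor(c['color'][y0:y1,x0:x1],cv2.COLOR_RGB2HSV)
    m=cv2.inRange(h,lo,hi);n,l,s,ce=cv2.connectedComponentsWithStats(m);i=1+np.argmax(s[1:,4]);return ce[i]+[x0,y0],s[i]
E
python3 - <<'E'
from h import *
t=shot('top');s=shot('side')
T=lambda x,y:(x/4.5+200-.4,y/4.5+225-.4)
S=lambda x,y:(x/3.4+215-.35,y/3.4+170-.35)
P={'bar':(T(67,222),S(47,27),.2),'post':(T(612,78),S(371,358),.135),'ptr':(T(621,146),S(337,438),.063),'red':(T(711,116),S(402,499),.059),
'hingeA':(T(270,55),S(248,103),.178),'hingeB':(T(327,262),S(98,208),.178)}
W={}
for k,(a,b,z) in P.items():
    p,q=onz(t,a,z),onz(s,b,z);W[k]=(p+q)/2;print(k,p.round(4),q.round(4),tri(t,a,s,b).round(4))
print('red cen',cen(t,(0,150,80),(6,255,255),(350,240,370,260)),cen(s,(0,150,80),(6,255,255),(325,305,345,330)))
v=W['bar']-W['post'];print('len',np.hypot(*v[:2]),'yaw of +y',np.degrees(np.arctan2(v[1],v[0])))
h=W['hingeA']-W['hingeB'];print('hinge',np.hypot(*h[:2]),np.degrees(np.arctan2(h[1],h[0])))
e=v[:2]/np.hypot(*v[:2]);print('e',e,'pull',-(W['red']-W['ptr'])[:2]@e,'perp',(W['red']-W['ptr'])[:2]@[e[1],-e[0]], 'redpost',-(W['red']-W['post'])[:2]@e)
E
```

```text
bar [0.4849 0.271  0.2   ] [0.4884 0.2749 0.2   ] [0.4841 0.2696 0.2064]
post [ 0.4657 -0.1046  0.135 ] [ 0.4691 -0.101   0.135 ] [ 0.4649 -0.104   0.1419]
ptr [ 0.4303 -0.1018  0.063 ] [ 0.4358 -0.0997  0.063 ] [ 0.4309 -0.1019  0.0697]
red [ 0.4292 -0.1719  0.059 ] [ 0.4329 -0.1695  0.059 ] [ 0.4291 -0.1714  0.065 ]
hingeA [0.5515 0.1118 0.178 ] [0.5571 0.1166 0.178 ] [0.5502 0.1109 0.1867]
hingeB [0.4054 0.1212 0.178 ] [0.4028 0.1196 0.178 ] [0.4053 0.1217 0.1745]
red cen (array([357.70588235, 250.76470588]), array([ 6,  8,  4,  6, 17], dtype=int32)) (array([332.93548387, 317.58064516]), array([ 5, 10,  7,  7, 31], dtype=int32))
len 0.37620345583513076 yaw of +y 87.06564231080682
hinge 0.1502902482983433 -2.3551250020626457
e [0.05119182 0.99868884] pull 0.06994021169882038 perp 0.0015832723230379533 redpost 0.0696646539170754
```

Two independent views agree: bar to post measures 376 mm against 375 expected. Station +y points at a yaw of about 87°. The needed pull is about 70 mm, inside the 62–90 range. Next I'll check clearances and work out the first move.

Run:
```python
from h import *
t=shot('top');s=shot('side')
T=lambda x,y:(x/4.5+200-.4,y/4.5+225-.4)
e=np.array([.0512,.9987]);f=np.array([.9987,-.0512]);o=np.array([.4674,-.1028])+.2*e
st=lambda p:(np.array([(p[:2]-o)@f,(p[:2]-o)@e])*1e3).round()
for z in(.085,.095,.105):print('ring',z,st(onz(t,T(560,108),z)))
b=tri(t,(182,263),s,(228,158));print('bottle cap',b,st(b))
print('red by centroid',onz(t,(357.7,250.8),.057),onz(s,(333,317.6),.055))
r=R.from_rotvec(robot.sense()['tcp_rot']).as_matrix();print(r.round(3))
q=robot.sense()['ee_pos'];print('shift tool',(r.T@(np.array([.4866,.273,.26])-q)*100).round(2))
```

```text
ring 0.085 [  -1. -165.]
ring 0.095 [  -3. -164.]
ring 0.105 [  -5. -164.]
bottle cap [0.55471753 0.35728329 0.1754897 ] [ 64. 264.]
red by centroid [ 0.42811792 -0.17200921  0.057     ] [ 0.43241734 -0.17051064  0.055     ]
[[ 0.947 -0.322 -0.   ]
 [-0.322 -0.947 -0.001]
 [ 0.     0.001 -1.   ]]
shift tool [37.28 13.47 -2.89]
```

step_arm:
  deltas:
    - [[0, 0, -3.5], [0, 0, 0], 4.0]
    - [[0, 0, -3.5], [0, 0, 0], 4.0]
    - [[2.0, 0.7, 0], [0, 0, 0], 4.0]
    - [[3, 1.1, 0], [0, 0, 0], 4.0]
    - [[3, 1.1, 0], [0, 0, 0], 4.0]

```text
time: 0.72
ee_pos: [0.2436, 0.4673, 0.3016]
tcp_rot: [-3.099, 0.51, 0.0]
force: [0.1, -0.1, -0.0]
finger_gap: 0.0402
finger_force: 0.0
```

step_arm:
  deltas:
    - [[3, 1.1, 0], [0, 0, 0], 4.0]
    - [[3, 1.1, 0], [0, 0, 0], 4.0]
    - [[3, 1.1, 0], [0, 0, 0], 4.0]
    - [[3, 1.1, 0], [0, 0, 0], 4.0]
    - [[3, 1.1, 0], [0, 0, 0], 4.0]

```text
time: 1.13
ee_pos: [0.3687, 0.3659, 0.3014]
tcp_rot: [-3.099, 0.512, -0.0]
force: [0.8, 0.8, -0.4]
finger_gap: 0.0399
finger_force: 0.0
```

step_arm:
  deltas:
    - [[3, 1.1, 0], [0, 0, 0], 4.0]
    - [[3, 1.1, 0], [0, 0, 0], 4.0]
    - [[3, 1.1, 0], [0, 0, -5], 4.0]
    - [[2.0, 0.5, 0], [0, 0, -5.5], 4.0]
    - [[0, 0, 0], [0, 0, -5.3], 4.0]

```text
time: 1.55
ee_pos: [0.4631, 0.295, 0.3007]
tcp_rot: [3.139, -0.08, -0.0]
force: [-1.1, -0.2, -1.6]
finger_gap: 0.0398
finger_force: 0.0
```

```bash
cat > g.py <<'E'
import sys
from h import *
# usage: g.py x y z : needed tool-frame shift (cm) and turn (deg) to reach it with tool y along -station y, pointing down
s=robot.sense();r=R.from_rotvec(s['tcp_rot'])
y=np.radians(-2.9);tx=np.array([np.cos(y),np.sin(y),0]);tz=np.array([0,0,-1.]);G=R.from_matrix(np.c_[tx,np.cross(tz,tx),tz])
print('t',round(s['time'],2),'pos',s['ee_pos'].round(4),'F',s['force'].round(1),'gap',round(s['finger_gap'],4),'ff',round(float(s['finger_force']),1))
print('shift',(r.inv().apply(np.array(list(map(float,sys.argv[1:4])))-s['ee_pos'])*100).round(2),'turn',np.degrees((r.inv()*G).as_rotvec()).round(2))
E
python3 g.py .4866 .273 .181; python3 -c "
from h import *
shot('side','s1.png');t=shot('top','t1.png')"
```

```text
t 1.55 pos [0.4631 0.295  0.3007] F [-1.1 -0.2 -1.6] gap 0.0398 ff 0.0
shift [ 2.46  2.06 11.97] turn [ 0.08  0.01 -0.03]
```

step_arm:
  deltas:
    - [[2.5, 2.05, 0], [0, 0, 0], 4.0]
    - [[0, 0, 2], [0, 0, 0], 4.0]
    - [[0, 0, 2], [0, 0, 0], 4.0]
    - [[0, 0, 2], [0, 0, 0], 4.0]
    - [[0, 0, 0], [0, 0, 0], 4.0]

```text
time: 2.07
ee_pos: [0.4821, 0.275, 0.2371]
tcp_rot: [3.137, -0.085, -0.01]
force: [0.0, 0.1, -0.8]
finger_gap: 0.04
finger_force: 0.0
```

```bash
python3 g.py .4866 .273 .18; python3 -c "
from h import *
a=shot('side')['color'][120:260,170:310,::-1];b=shot('top')['color'][210:310,170:310,::-1]
cv2.imwrite('pics/c1.png',np.hstack([cv2.resize(a,(400,400),interpolation=2),cv2.resize(b,(400,400*100//140),interpolation=2)[:0+400] if 0 else cv2.resize(b,(400,400),interpolation=2)]))"
```

```text
t 2.07 pos [0.4821 0.275  0.2371] F [ 0.   0.1 -0.8] gap 0.04 ff 0.0
shift [0.49 0.15 5.71] turn [ 0.23  0.36 -0.22]
```

View pics/c1.png

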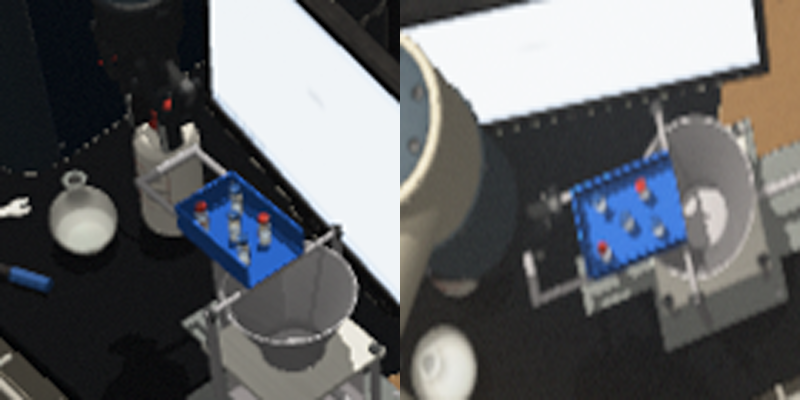

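In both views the fingers sit above the bar (side crop around (175,105), top crop around (545,205)) and clear of the bottle and monitor. I'll descend and close.

step_arm:
  deltas:
    - [[0.4, 0.1, 1.9], [0, 0, 0], 4.0]
    - [[0, 0, 1.9], [0, 0, 0], 4.0]
    - [[0, 0, 1.9], [0, 0, 0], 4.0]
    - [[0, 0, 0], [0, 0, 0], 4.0]
    - [[0, 0, 0], [0, 0, 0], 4.0]

```text
time: 2.58
ee_pos: [0.4887, 0.2746, 0.1855]
tcp_rot: [3.14, -0.082, 0.001]
force: [-0.8, -0.2, -0.5]
finger_gap: 0.0406
finger_force: 0.0
```

step_arm:
  deltas:
    - [[0, 0, 0], [0, 0, 0], 2.0]
    - [[0, 0, 0], [0, 0, 0], 0.0]
    - [[0, 0, 0], [0, 0, 0], 0.0]
    - [[0, 0, 0], [0, 0, 0], 0.0]
    - [[0, 0, 0], [0, 0, 0], 0.0]

```text
time: 3.0
ee_pos: [0.4891, 0.2708, 0.1867]
tcp_rot: [3.135, -0.083, 0.003]
force: [-0.4, -11.8, 6.0]
finger_gap: 0.0073
finger_force: 58.6
```

```bash
python3 g.py .4866 .273 .18
```

```text
t 3.0 pos [0.4891 0.2708 0.1867] F [ -0.4 -11.8   6. ] gap 0.0073 ff 58.6
shift [-0.26 -0.21  0.66] turn [ 0.32 -0.12 -0.13]
```

The grip is a little high and off centre: 12 N sideways, 7 mm gap on a 10 mm bar. I'll reopen and regrip 6 mm lower and 5 mm toward the tray.

step_arm:
  deltas:
    - [[0, 0, 0], [0, 0, 0], 4.0]
    - [[0, 0, 0], [0, 0, 0], 4.0]
    - [[0, 0.5, 0.6], [0, 0, 0], 4.0]
    - [[0, 0, 0], [0, 0, 0], 4.0]
    - [[0, 0, 0], [0, 0, 0], 4.0]

```text
time: 3.42
ee_pos: [0.4879, 0.2692, 0.178]
tcp_rot: [3.14, -0.082, -0.001]
force: [0.5, -1.5, 0.1]
finger_gap: 0.0401
finger_force: 0.0
```

step_arm:
  deltas:
    - [[0, 0, 0], [0, 0, 0], 2.0]
    - [[0, 0, 0], [0, 0, 0], 0.5]
    - [[0, 0, 0], [0, 0, 0], 0.5]
    - [[0, 0, 0], [0, 0, 0], 0.5]
    - [[0, 0, 0], [0, 0, 0], 0.5]

```text
time: 3.83
ee_pos: [0.4883, 0.2706, 0.1785]
tcp_rot: [-3.138, 0.081, -0.001]
force: [0.2, 6.4, 0.3]
finger_gap: 0.0076
finger_force: 58.4
```

```bash
python3 g.py .4866 .27 .18
```

```text
t 3.83 pos [0.4883 0.2706 0.1785] F [0.2 6.4 0.3] gap 0.0076 ff 58.4
shift [-0.17  0.07 -0.15] turn [-0.14 -0.04 -0.06]
```

Run:
```python
import numpy as np
a=np.radians(8.08+np.arange(0,66,3));y=-15.66*np.cos(a);z=-15.66*np.sin(a)
for i in range(21):print(3*i+3,round(y[i+1]-y[i],2),round(z[i+1]-z[i],2))
```

```text
3 0.14 -0.81
6 0.18 -0.8
9 0.22 -0.79
12 0.26 -0.78
15 0.3 -0.76
18 0.34 -0.75
21 0.38 -0.73
24 0.42 -0.71
27 0.45 -0.68
30 0.49 -0.66
33 0.52 -0.63
36 0.55 -0.6
39 0.59 -0.57
42 0.61 -0.54
45 0.64 -0.51
48 0.67 -0.48
51 0.69 -0.44
54 0.71 -0.4
57 0.73 -0.36
60 0.75 -0.33
63 0.77 -0.29
```

step_arm:
  deltas:
    - [[0, 0.14, -0.81], [0, 0, 0], 0.5]
    - [[0, 0.18, -0.8], [0, 0, 0], 0.5]
    - [[0, 0.22, -0.79], [0, 0, 0], 0.5]
    - [[0, 0.26, -0.78], [0, 0, 0], 0.5]
    - [[0, 0.3, -0.76], [0, 0, 0], 0.5]

```text
time: 4.25
ee_pos: [0.4877, 0.26, 0.2181]
tcp_rot: [-3.137, 0.081, -0.001]
force: [-0.4, 7.1, 0.5]
finger_gap: 0.0082
finger_force: 58.4
```

step_arm:
  deltas:
    - [[0, 0.34, -0.75], [0, 0, 0], 0.5]
    - [[0, 0.38, -0.73], [0, 0, 0], 0.5]
    - [[0, 0.42, -0.71], [0, 0, 0], 0.5]
    - [[0, 0.45, -0.68], [0, 0, 0], 0.5]
    - [[0, 0.49, -0.66], [0, 0, 0], 0.5]

```text
time: 4.67
ee_pos: [0.4868, 0.2399, 0.2541]
tcp_rot: [-3.135, 0.08, -0.003]
force: [-2.2, 8.6, 4.3]
finger_gap: 0.0078
finger_force: 58.5
```

```bash
python3 g.py .4866 .27 .18
```

```text
t 4.67 pos [0.4868 0.2399 0.2541] F [-2.2  8.6  4.3] gap 0.0078 ff 58.5
shift [-0.18 -2.97  7.42] turn [-0.3  -0.09 -0.02]
```

step_arm:
  deltas:
    - [[0, 0.52, -0.63], [0, 0, 0], 0.5]
    - [[0, 0.55, -0.6], [0, 0, 0], 0.5]
    - [[0, 0.59, -0.57], [0, 0, 0], 0.5]
    - [[0, 0.61, -0.54], [0, 0, 0], 0.5]
    - [[0, 0.64, -0.51], [0, 0, 0], 0.5]

```text
time: 5.08
ee_pos: [0.4853, 0.2113, 0.2838]
tcp_rot: [-3.133, 0.079, -0.005]
force: [-4.3, 9.8, 8.7]
finger_gap: 0.0079
finger_force: 58.5
```

step_arm:
  deltas:
    - [[0, 0.67, -0.48], [0, 0, 0], 0.5]
    - [[0, 0.69, -0.44], [0, 0, 0], 0.5]
    - [[0, 0.71, -0.4], [0, 0, 0], 0.5]
    - [[0, 0.73, -0.36], [0, 0, 0], 0.5]
    - [[0, 0.75, -0.33], [0, 0, 0], 0.5]

```text
time: 5.5
ee_pos: [0.4836, 0.1747, 0.3046]
tcp_rot: [-3.135, 0.079, -0.007]
force: [-4.7, 7.3, 11.7]
finger_gap: 0.008
finger_force: 60.6
```

step_arm:
  deltas:
    - [[0, 0.4, -0.15], [0, 0, 0], 0.5]
    - [[0, 0, 0], [0, 0, 0], 0.5]
    - [[0, 0, 0], [0, 0, 0], 0.5]
    - [[0, 0, 0], [0, 0, 0], 0.5]
    - [[0, 0, 0], [0, 0, 0], 0.5]

```text
time: 5.92
ee_pos: [0.4834, 0.1708, 0.3061]
tcp_rot: [-3.135, 0.08, -0.007]
force: [-3.9, 7.7, 11.6]
finger_gap: 0.0078
finger_force: 60.9
```

```bash
python3 g.py .4866 .27 .18;python3 -c "
from h import *
a=shot('side')['color'][120:260,190:330,::-1];b=shot('top')['color'][200:340,190:330,::-1]
cv2.imwrite('pics/c2.png',np.hstack([cv2.resize(a,(400,400),interpolation=2),cv2.resize(b,(400,400),interpolation=2)]))"
```

```text
t 5.92 pos [0.4834 0.1708 0.3061] F [-3.9  7.7 11.6] gap 0.0078 ff 60.9
shift [-0.24 -9.85 12.66] turn [-0.32 -0.27 -0.01]
```

View pics/c2.png

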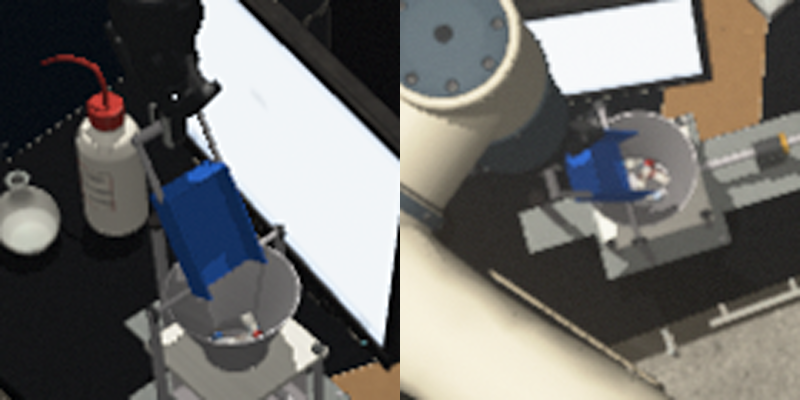

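The tray is tipped and empty in the side view, and the vials lie at the funnel throat (side crop around (240,330)). I'll lower it along the same arc.

step_arm:
  deltas:
    - [[0, -0.4, 0.15], [0, 0, 0], 0.5]
    - [[0, -0.75, 0.33], [0, 0, 0], 0.5]
    - [[0, -0.73, 0.36], [0, 0, 0], 0.5]
    - [[0, -0.71, 0.4], [0, 0, 0], 0.5]
    - [[0, -0.69, 0.44], [0, 0, 0], 0.5]

```text
time: 6.43
ee_pos: [0.4852, 0.203, 0.2891]
tcp_rot: [-3.137, 0.08, -0.007]
force: [-0.7, 2.6, 6.0]
finger_gap: 0.008
finger_force: 61.1
```

step_arm:
  deltas:
    - [[0, -0.67, 0.48], [0, 0, 0], 0.5]
    - [[0, -0.64, 0.51], [0, 0, 0], 0.5]
    - [[0, -0.61, 0.54], [0, 0, 0], 0.5]
    - [[0, -0.59, 0.57], [0, 0, 0], 0.5]
    - [[0, -0.55, 0.6], [0, 0, 0], 0.5]

```text
time: 6.85
ee_pos: [0.4867, 0.2336, 0.261]
tcp_rot: [-3.138, 0.08, -0.005]
force: [-0.2, 1.7, 3.2]
finger_gap: 0.0082
finger_force: 62.3
```

step_arm:
  deltas:
    - [[0, -0.52, 0.63], [0, 0, 0], 0.5]
    - [[0, -0.49, 0.66], [0, 0, 0], 0.5]
    - [[0, -0.45, 0.68], [0, 0, 0], 0.5]
    - [[0, -0.42, 0.71], [0, 0, 0], 0.5]
    - [[0, -0.38, 0.73], [0, 0, 0], 0.5]

```text
time: 7.27
ee_pos: [0.4879, 0.2562, 0.2258]
tcp_rot: [-3.138, 0.081, -0.003]
force: [-0.8, 5.0, 5.7]
finger_gap: 0.0076
finger_force: 63.7
```

step_arm:
  deltas:
    - [[0, -0.34, 0.75], [0, 0, 0], 0.5]
    - [[0, -0.3, 0.76], [0, 0, 0], 0.5]
    - [[0, -0.26, 0.78], [0, 0, 0], 0.5]
    - [[0, -0.22, 0.79], [0, 0, 0], 0.5]
    - [[0, -0.18, 0.8], [0, 0, 0], 0.5]

```text
time: 7.68
ee_pos: [0.4885, 0.2691, 0.1863]
tcp_rot: [-3.139, 0.081, -0.002]
force: [0.2, 5.7, 3.2]
finger_gap: 0.0083
finger_force: 65.5
```

step_arm:
  deltas:
    - [[0, -0.07, 0.4], [0, 0, 0], 0.5]
    - [[0, -0.07, 0.41], [0, 0, 0], 0.5]
    - [[0, 0, 0], [0, 0, 0], 0.5]
    - [[0, 0, 0], [0, 0, 0], 0.5]
    - [[0, 0, 0], [0, 0, 0], 0.5]

```text
time: 8.1
ee_pos: [0.4886, 0.2704, 0.1786]
tcp_rot: [-3.139, 0.081, -0.002]
force: [-0.9, 5.9, 2.1]
finger_gap: 0.0074
finger_force: 65.5
```

```bash
python3 g.py .4883 .2706 .1785
```

```text
t 8.1 pos [0.4886 0.2704 0.1786] F [-0.9  5.9  2.1] gap 0.0074 ff 65.5
shift [-0.03 -0.02  0.01] turn [-0.1  -0.07 -0.05]
```

step_arm:
  deltas:
    - [[0, 0, 0], [0, 0, 0], 2.0]
    - [[0, 0, 0], [0, 0, 0], 4.0]
    - [[0, 0, 0], [0, 0, 0], 4.0]
    - [[0, 0, -2], [0, 0, 0], 4.0]
    - [[0, 0, -3], [0, 0, 0], 4.0]

```text
time: 8.52
ee_pos: [0.4864, 0.2676, 0.2254]
tcp_rot: [3.135, -0.083, -0.01]
force: [0.7, 1.2, 0.9]
finger_gap: 0.0401
finger_force: 0.0
```

step_arm:
  deltas:
    - [[0, 0, -3], [0, 0, 0], 4.0]
    - [[0, 0, -3], [0, 0, 0], 4.0]
    - [[0, 2.5, 0], [0, 0, 0], 4.0]
    - [[0, 3, 0], [0, 0, 0], 4.0]
    - [[0, 3.5, 0], [0, 0, 0], 4.0]

```text
time: 8.93
ee_pos: [0.4832, 0.1788, 0.2879]
tcp_rot: [3.14, -0.08, -0.001]
force: [0.6, -0.6, 0.1]
finger_gap: 0.0399
finger_force: 0.0
```

step_arm:
  deltas:
    - [[0, 3.5, 0], [0, 0, 0], 4.0]
    - [[0, 3.5, 0], [0, 0, 0], 4.0]
    - [[0, 3.5, 0], [0, 0, 0], 4.0]
    - [[0, 3.5, 0], [0, 0, 0], 4.0]
    - [[0, 3.5, 0], [0, 0, 0], 3.6]

```text
time: 9.35
ee_pos: [0.4735, 0.0025, 0.2881]
tcp_rot: [3.14, -0.082, -0.001]
force: [0.8, 0.4, 0.3]
finger_gap: 0.0357
finger_force: 0.0
```

step_arm:
  deltas:
    - [[0, 3.5, 0], [0, 0, 0], 3.6]
    - [[0, 3.5, 0], [0, 0, 0], 3.6]
    - [[0, 2.5, 0], [0, 0, 0], 3.6]
    - [[0, 1.5, 0], [0, 0, 0], 3.6]
    - [[0, 0, 0], [0, 0, 0], 3.6]

```text
time: 9.77
ee_pos: [0.4677, -0.108, 0.2879]
tcp_rot: [3.139, -0.088, -0.003]
force: [-0.5, 0.5, -0.4]
finger_gap: 0.0359
finger_force: 0.0
```

```bash
python3 g.py .468 -.104 .092;python3 -c "
from h import *
a=shot('side')['color'][150:340,200:390,::-1];b=shot('top')['color'][190:310,200:400,::-1]
cv2.imwrite('pics/c3.png',np.hstack([cv2.resize(a,(400,400),interpolation=2),cv2.resize(b,(400,400),interpolation=2)]))"
```

```text
t 9.77 pos [ 0.4677 -0.108   0.2879] F [-0.5  0.5 -0.4] gap 0.0359 ff 0.0
shift [ 0.04 -0.43 19.59] turn [ 0.07  0.09 -0.3 ]
```

View pics/c3.png

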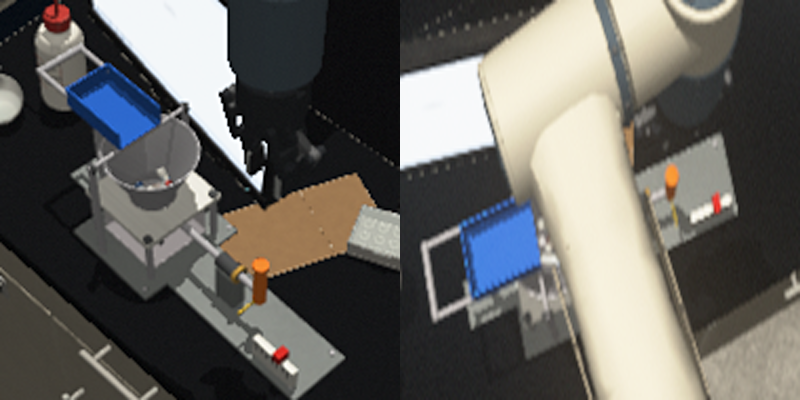

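The tray is down and empty, the vials are in the funnel, and the post and mark are untouched. I'll descend over the post.

step_arm:
  deltas:
    - [[0, -0.4, 2.5], [0, 0, 0], 3.8]
    - [[0, 0, 3], [0, 0, 0], 3.8]
    - [[0, 0, 3], [0, 0, 0], 3.8]
    - [[0, 0, 3], [0, 0, 0], 3.8]
    - [[0, 0, 1], [0, 0, 0], 3.8]

```text
time: 10.28
ee_pos: [0.4661, -0.0998, 0.1587]
tcp_rot: [-3.14, 0.081, 0.012]
force: [-0.1, 0.8, -0.6]
finger_gap: 0.0382
finger_force: 0.0
```

step_arm:
  deltas:
    - [[0, 0, 0], [0, 0, 0], 3.8]
    - [[0, 0, 0], [0, 0, 0], 3.8]
    - [[0, 0, 1], [0, 0, 0], 3.8]
    - [[0, 0, 1], [0, 0, 0], 3.8]
    - [[0, 0, 0], [0, 0, 0], 3.8]

```text
time: 10.7
ee_pos: [0.4689, -0.1006, 0.1433]
tcp_rot: [-3.14, 0.081, 0.0]
force: [-0.4, 0.0, -0.6]
finger_gap: 0.0381
finger_force: 0.0
```

```bash
python3 g.py .468 -.104 .094
```

```text
t 10.7 pos [ 0.4689 -0.1006  0.1433] F [-0.4  0.  -0.6] gap 0.0381 ff 0.0
shift [-0.07  0.34  4.93] turn [-0.02  0.01 -0.05]
```

step_arm:
  deltas:
    - [[0, 0.3, 0], [0, 0, 0], 3.8]
    - [[0, 0, 1], [0, 0, 0], 3.8]
    - [[0, 0, 1.3], [0, 0, 0], 3.8]
    - [[0, 0, 1.3], [0, 0, 0], 3.8]
    - [[0, 0, 1.3], [0, 0, 0], 3.8]

```text
time: 11.12
ee_pos: [0.47, -0.1043, 0.0955]
tcp_rot: [3.14, -0.081, 0.005]
force: [0.2, -0.3, -0.1]
finger_gap: 0.0378
finger_force: 0.0
```

step_arm:
  deltas:
    - [[0, 0, 0], [0, 0, 0], 3.0]
    - [[0, 0, 0], [0, 0, 0], 2.4]
    - [[0, 0, 0], [0, 0, 0], 1.2]
    - [[0, 0, 0], [0, 0, 0], 1.2]
    - [[0, 0, 0], [0, 0, 0], 1.2]

```text
time: 11.53
ee_pos: [0.4696, -0.1039, 0.0956]
tcp_rot: [-3.14, 0.081, -0.004]
force: [-1.9, 3.3, 5.8]
finger_gap: 0.0181
finger_force: 58.2
```

```bash
python3 g.py .468 -.104 .094
```

```text
t 11.53 pos [ 0.4696 -0.1039  0.0956] F [-1.9  3.3  5.8] gap 0.0181 ff 58.2
shift [-0.16  0.02  0.16] turn [-0.03 -0.14 -0.06]
```

The post is held centred with an 18 mm gap. I'll pull 6.5 cm, then check.

step_arm:
  deltas:
    - [[0, 0.4, 0], [0, 0, 0], 1.2]
    - [[0, 0.6, 0], [0, 0, 0], 1.2]
    - [[0, 0.6, 0], [0, 0, 0], 1.2]
    - [[0, 0.6, 0], [0, 0, 0], 1.2]
    - [[0, 0.6, 0], [0, 0, 0], 1.2]

```text
time: 11.95
ee_pos: [0.4682, -0.1312, 0.0956]
tcp_rot: [-3.139, 0.081, -0.004]
force: [-2.5, 9.5, 7.6]
finger_gap: 0.018
finger_force: 58.3
```

step_arm:
  deltas:
    - [[0, 0.6, 0], [0, 0, 0], 1.2]
    - [[0, 0.6, 0], [0, 0, 0], 1.2]
    - [[0, 0.6, 0], [0, 0, 0], 1.2]
    - [[0, 0.6, 0], [0, 0, 0], 1.2]
    - [[0, 0.6, 0], [0, 0, 0], 1.2]

```text
time: 12.37
ee_pos: [0.4666, -0.1608, 0.0956]
tcp_rot: [-3.138, 0.081, -0.004]
force: [-1.5, 11.1, 8.0]
finger_gap: 0.018
finger_force: 58.3
```

step_arm:
  deltas:
    - [[0, 0.4, 0], [0, 0, 0], 1.2]
    - [[0, 0.3, 0], [0, 0, 0], 1.2]
    - [[0, 0, 0], [0, 0, 0], 1.2]
    - [[0, 0, 0], [0, 0, 0], 1.2]
    - [[0, 0, 0], [0, 0, 0], 1.2]

```text
time: 12.78
ee_pos: [0.4662, -0.1675, 0.0956]
tcp_rot: [-3.138, 0.081, -0.004]
force: [-2.0, 10.4, 7.8]
finger_gap: 0.018
finger_force: 58.3
```

```bash
python3 g.py .466 -.1738 .0956;python3 -c "
from h import *
a=shot('side','s4.png')['color'][200:350,240:390,::-1];b=shot('top','t4.png')['color'][225:285,320:380,::-1]
cv2.imwrite('pics/c4.png',np.hstack([cv2.resize(a,(500,500),interpolation=2),cv2.resize(b,(300,300),interpolation=2,).repeat(1,0) if 0 else cv2.copyMakeBorder(cv2.resize(b,(300,300),interpolation=2),0,200,0,0,0)]))"
```

```text
t 12.78 pos [ 0.4662 -0.1675  0.0956] F [-2.  10.4  7.8] gap 0.018 ff 58.3
shift [ 0.01  0.63 -0.  ] turn [-0.14 -0.15 -0.07]
```

View pics/c4.png

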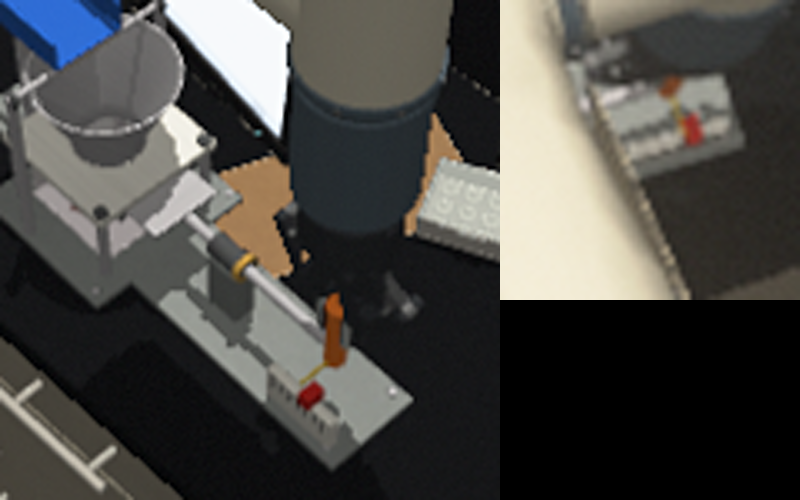

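The pointer tip is just short of the red mark (side crop tip (303,383), mark (310,395)), and the funnel looks empty. I'll measure what remains.

Run:
```python
from h import *
e=np.array([.0512,.9987])
c=robot.camera('top');d=robot.camera('side')
for n,c,box in(('top',c,(345,235,370,260)),('side',d,(320,295,345,325))):
    h=cv2.cvtColor(c['color'],cv2.COLOR_RGB2HSV);x0,y0,x1,y1=box
    def pts(lo,hi):
        m=cv2.inRange(h[y0:y1,x0:x1],lo,hi);v,u=np.nonzero(m);return np.c_[u+x0,v+y0]
    for nm,p,z in(('yel',pts((20,110,60),(35,255,255)),.063),('red',pts((0,150,60),(5,255,255)),.057)):
        w=np.array([onz(c,q,z)[:2] for q in p]);along=-(w-[.466,-.1675])@e;across=(w-[.466,-.1675])@[e[1]*1,-e[0]]
        print(n,nm,len(p),'along mm mean/min/max',(np.array([along.mean(),along.min(),along.max()])*1e3).round(1),'across',(np.array([across.min(),across.max()])*1e3).round(),p.tolist() if len(p)<14 else '')
```

```text
top yel 1 along mm mean/min/max [0. 0. 0.] across [-27. -27.] [[355, 248]]
top red 10 along mm mean/min/max [ 8.3  5.1 11.4] across [-45. -29.] [[358, 248], [357, 249], [358, 249], [358, 250], [359, 250], [358, 251], [359, 251], [358, 252], [359, 252], [358, 253]]
side yel 8 along mm mean/min/max [-4.  -5.3 -3. ] across [-35. -10.] [[337, 308], [337, 309], [335, 310], [334, 311], [333, 312], [332, 313], [330, 314], [331, 314]]
side red 35 along mm mean/min/max [ 6.6  0.1 12.9] across [-47. -27.]
```

step_arm:
  deltas:
    - [[0, 0.4, 0], [0, 0, 0], 1.2]
    - [[0, 0.3, 0], [0, 0, 0], 1.2]
    - [[0, 0, 0], [0, 0, 0], 1.2]
    - [[0, 0, 0], [0, 0, 0], 1.2]
    - [[0, 0, 0], [0, 0, 0], 1.2]

```text
time: 13.4
ee_pos: [0.4659, -0.1744, 0.0956]
tcp_rot: [-3.138, 0.081, -0.004]
force: [-1.2, 12.1, 8.0]
finger_gap: 0.0178
finger_force: 58.3
```

```bash
python3 g.py .466 -.1738 .0956
python3 - <<'E'
from h import *
# average several frames to beat noise
a=np.mean([shot('side')['color'][300:335,315:350,::-1].astype(float) for _ in range(3)],0).astype('uint8')
b=np.mean([shot('top')['color'][235:270,340:375,::-1].astype(float) for _ in range(3)],0).astype('uint8')
cv2.imwrite('pics/c5.png',np.hstack([cv2.resize(x,(400,400),interpolation=cv2.INTER_NEAREST) for x in(a,b)]))
E
```

```text
t 13.4 pos [ 0.4659 -0.1744  0.0956] F [-1.2 12.1  8. ] gap 0.0178 ff 58.3
shift [ 0.01 -0.06  0.  ] turn [-0.15 -0.16 -0.07]
```

View pics/c5.png

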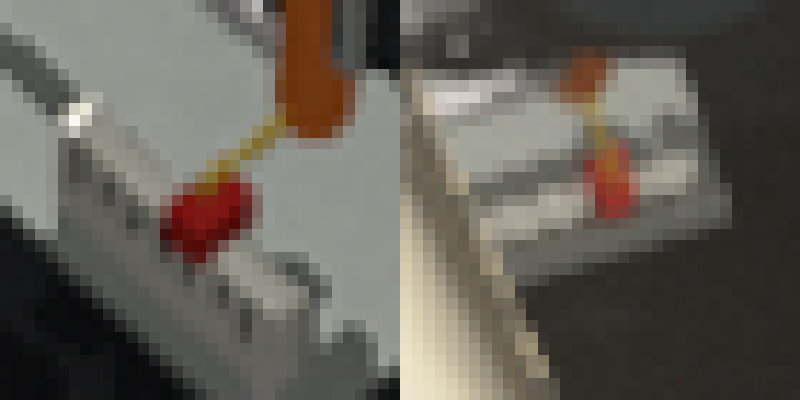

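The tip now lies over the red block in both views (side crop (207,188), top crop (610,170)). I'll check centring numerically, along and across the mark.

Run:
```python
from h import *
e=np.array([.0512,.9987])
for n,(x0,y0) in(('side',(315,300)),('top',(340,235))):
    cs=[shot(n) for _ in range(3)];c=cs[0]
    im=np.mean([k['color'] for k in cs],0).astype('uint8')[y0:y0+35,x0:x0+35]
    h=cv2.cvtColor(im,cv2.COLOR_RGB2HSV)
    for nm,m,z in(('yel',cv2.inRange(h,(18,85,60),(35,255,255)),.063),('redtop',cv2.inRange(h,(0,150,150 if n=='top' else 115),(5,255,255))|0,.059),('redall',cv2.inRange(h,(0,150,50),(6,255,255)),.056)):
        v,u=np.nonzero(m)
        if not len(u):print(n,nm,0);continue
        w=np.array([onz(c,(a+x0,b+y0),z)[:2] for a,b in zip(u,v)])-[.4659,-.1744]
        al=-w@e*1e3;print(n,nm,len(u),'along',al.mean().round(1),al.min().round(1),al.max().round(1),'x',(w@[e[1],-e[0]]*1e3).mean().round())
        if nm=='redall':print([(int(a),int(b),int(h[b,a,2])) for a,b in zip(u,v)])
```

```text
side yel 10 along -3.8 -5.1 -2.1 x -21.0
side redtop 12 along -0.6 -5.2 2.3 x -35.0
side redall 32 along -0.1 -6.4 5.7 x -37.0
[(19, 16, 119), (20, 16, 123), (16, 17, 122), (17, 17, 119), (18, 17, 121), (19, 17, 125), (20, 17, 122), (21, 17, 109), (15, 18, 114), (16, 18, 126), (17, 18, 125), (18, 18, 126), (19, 18, 124), (20, 18, 98), (21, 18, 91), (15, 19, 91), (16, 19, 113), (17, 19, 128), (18, 19, 119), (19, 19, 96), (20, 19, 79), (14, 20, 58), (15, 20, 84), (16, 20, 92), (17, 20, 104), (18, 20, 92), (19, 20, 79), (15, 21, 87), (16, 21, 83), (17, 21, 83), (18, 21, 85), (17, 22, 86)]
top yel 3 along 0.8 0.4 1.5 x -22.0
top redtop 2 along 1.0 -1.1 3.1 x -41.0
top redall 9 along -0.9 -3.8 3.6 x -39.0
[(16, 14, 121), (17, 15, 152), (17, 16, 139), (18, 16, 143), (19, 16, 152), (17, 17, 125), (18, 17, 151), (19, 17, 145), (18, 18, 135)]
```

Side says about 3 mm short and top about 0–1 mm over, so I'll add 1 mm. I'll use the last picture to check the funnel and bin.

step_arm:
  deltas:
    - [[0, 0.12, 0], [0, 0, 0], 1.2]
    - [[0, 0, 0], [0, 0, 0], 1.2]
    - [[0, 0, 0], [0, 0, 0], 1.2]
    - [[0, 0, 0], [0, 0, 0], 1.2]
    - [[0, 0, 0], [0, 0, 0], 1.2]

```text
time: 14.42
ee_pos: [0.4658, -0.1755, 0.0956]
tcp_rot: [-3.138, 0.081, -0.004]
force: [-2.8, 11.5, 8.7]
finger_gap: 0.0182
finger_force: 58.3
```

```bash
python3 g.py .466 -.175 .0956
python3 - <<'E'
from h import *
a=np.mean([shot('side')['color'][190:310,225:345,::-1].astype(float) for _ in range(3)],0)
cv2.imwrite('pics/c6.png',cv2.resize(np.clip(a*1.5,0,255).astype('uint8'),(600,600),interpolation=2))
E
```

```text
t 14.42 pos [ 0.4658 -0.1755  0.0956] F [-2.8 11.5  8.7] gap 0.0182 ff 58.3
shift [ 0.02 -0.05  0.  ] turn [-0.16 -0.15 -0.07]
```

View pics/c6.png

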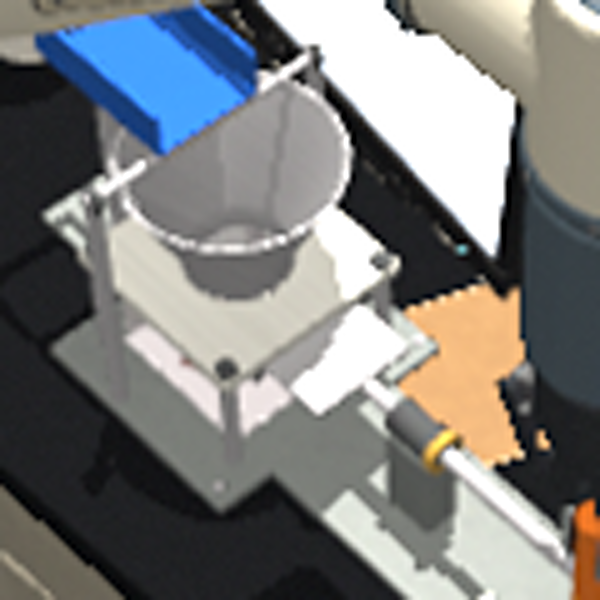

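The funnel is empty down to the visible throat, the gate plate is out (about (345,360)), and a cap tint shows in the bin at (188,358). The tray is level. Handing in.

```bash
python3 -c "
from workcell import robot
print(robot.sign_off())"
```

```text
the job is handed in; nothing more can be done
None
```

I handed the job in at about 14.6 s with the tray down and the rod held by its post, the pointer over the red mark (about 1–2 mm off centre by the last images); the funnel looked empty, but I could not count all five vials in the bin from the camera views.

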